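# Refit the square-bored handle to the caseback press

## Robot

A 6-joint arm with a two-finger parallel gripper is mounted at the origin on the work surface. World frame = base frame: x ahead of the robot, y to its left, z up, the work surface at z = 0. Lengths are in m, angles in rad, forces in N, time in s.
With the tool pointing down it reaches from about 0.275 to 0.85 m from the base axis. Payload 19 kg.
Tool frame: the origin (TCP) lies between the finger pads; the fingertips stand 14 mm ahead of it and the grasp point (between the pads) lies 5 mm behind it (arm.finger_overhang is the distance from the TCP to the fingertips, in m); z points along the fingers, y is the line along which they close (so a half turn about z gives the same grasp; the last joint's range is limited). The gripper opens to 85 mm and grips with 20 to 120 N. Pads are 22 mm wide; open, the fingers measure 114 mm over their backs; the gripper's body (76 mm by 85 mm) begins 54 mm behind the grasp point. The pads swing forward as they close: fully open they stand 13 mm farther back than shut.
Start: joints at [-1.385, 0.15, 1.437, -0, 1.554, -0.134], TCP at [0.181, -0.546, 0.245] pointing down, gripper open.
Joint ranges: [-2.8, 2.8], [-0.68, 2.1], [0.12, 2.68], [-1.39, 4.53], [0.16, 2.79], [-2.81, 2.81]. Speed limits (rad/s): [1.89, 1.89, 2.22, 3.01, 3.01, 3.01].

## Interface

Orientations are given as a rotation vector (axis times angle).
In Python, from station import arm, hand, solver, optics gives the robot as it stands. Calls block until the motion is done:
- arm.movep(position, orientation): joint-space move of the TCP to a pose.
- arm.servo_line(position, rate=0.15, rotation=None, contact_N=None): straight line of the TCP; rotation=None keeps the orientation; rate is the mean speed in m/s. With contact_N (N) it stops when the force on the tool has changed by that much, and returns True; else False.
- arm.goto_joints(angles): joint-space move.
- hand.command_gripper(opening, squeeze=None): opening from 0.0 (shut) to 1.0 (fully open); squeeze is the grip in N (None keeps the last); returns when the fingers have stopped.
- arm.pause(seconds).
- solver.inverse_kinematics(position, orientation): joint angles nearest the present ones, or None.
- optics.snapshot(name): name is "scene" or "top" or "wrist"; returns a dict with "pixels" (384x512x3 uint8, red, green, blue), "vertical_fov" (degrees; the focal length in pixels is half the picture's height over the tangent of half this angle, whatever the lens; pixels are square), "cx", "cy" (the principal point, pixels), "R" (3x3) and "t" (3): a world point X has camera coordinates R X + t. Camera axes: x right, y down, z forward; pixel columns grow to the right and rows downward; lengths in m; the calibration is good to about 2 mm. A picture is of the moment at which its call begins. There is no depth.
A pose or a line that the arm cannot do raises arm.PlanningError and nothing moves.
- arm.close_job(): hands the job in; it is judged then, once.
Readings, each from a call of its own:
- arm.get_time(): time.
- arm.get_q(): joint angles.
- arm.get_joint_velocities(): joint speeds.
- arm.get_tau(): joint torques, N m.
- arm.get_tcp_pos(): TCP position.
- arm.get_ee_rot(): TCP orientation.
- arm.get_contact_force(): force on the tool from outside, world axes, zero at the start.
- arm.get_ft_torque(): the same for the moment, N m.
- arm.get_width(): opening from 0.0 (shut) to 1.0 (fully open).
- arm.get_gripper_force(): force on a finger pad.
Only numpy, scipy, OpenCV 4.12 (cv2) and the standard library are available. Lean on these libraries where they do the work, as an engineer would, in place of code of your own. Each camera call takes 0.05 s, during which the arm holds its last target. There are 200 camera calls.

## Task

The caseback press has lost its handle. Of the two spare handles lying on their sides, take the whole one (both arms long), turn it upright on the bench top with its red boss up and let go of it, then take it again and fit its square bore onto the press's square spindle, lowering it without dropping it until the hub sits fully home on the collar. Leave it there, and leave the snapped handle, the anvil and the watch where they are.

Things in the scene. Friction and masses are not known exactly. Their poses are not given: they have to be found in the camera images.
- handle: The whole handle, loose, 340 g: square steel hub 50 x 50 mm, 34 mm high, red boss on top, two arms along +x and -x (164 mm over all). In the underside a centred blind square bore 22 x 22 mm, 26 mm deep, 3 mm chamfer, sides along x and y. Origin: centre of the underside (bore mouth); z from bore to boss. Starts on its side: hub 50 mm high, z level, bore facing roughly the robot, boss away from it.
- boss_top (a point): Centre of the top of the whole handle's red boss: square, 28 x 28 mm, 30 mm high, centred on the hub with its sides along the handle's x and y. Handle upright, this point is 64 mm above its underside. Axes as the handle's.
- bar_plus (a point): A grip point on the whole handle's +x arm, on the centre line, 50 mm from the hub's axis and 15 mm above its underside. The arm is a 16 x 16 mm bar, 57 mm long beyond the hub. Tilted more than about 40 degrees bore-down over its lower hub edge, the handle falls flat by itself.
- bar_minus (a point): The same grip point on the whole handle's -x arm.
- snapped_handle: The broken spare: same hub, bore, boss, axes and +x arm, but the -x arm is snapped off to a 14 mm stub. Also lying on its side. Not to be moved. The two handles lie to the left and right in front of the press, either way round.
- spindle_seat (a point): Centre of the top face of the round dark collar (48 mm across) on the press's spindle, 165 mm above the bench, where the hub's underside must sit. From it a bright square shaft 20 x 20 mm rises 22 mm, its sides along this point's x and y; z is up. The spindle turns stiffly about z and starts at any angle. Nothing on the press stands higher than the shaft.
- press: The grey caseback screw press, fixed to the bench: base plate 120 x 170 mm, two columns, crosshead 44 x 145 mm with its top 150 mm above the bench, spindle in its middle. Origin: centre of the base's underside; the columns stand along its y axis.
- anvil: Bronze bench anvil, about 60 x 140 mm, 56 mm high, 1.6 kg, standing behind on the left. Bystander. Origin: centre of its underside.
- watch: Silver cuff watch lying on its side, about 65 mm across, 34 mm high, behind on the right. Bystander. Origin: centre of its underside.
Things that resemble listed ones, but are neither listed nor needed, are in the scene too. There is more than one size of the press; the job needs the larger.

How it is judged:
On the way:
1. the whole handle stands on the bench top with its boss up, let go and at rest (angle between handle's own z axis and vertical below 0.1 rad and height (world z) of handle below 0.008 m and contact force between the fingers and handle below 0.1 N and linear speed of handle below 0.02 m/s), for 0.2 s.
At the end, for the whole second after the job is handed in: The whole handle is at rest on the press's spindle: upright within 0.06 rad, centred within 4 mm, its bore square to the shaft (any of the four ways round, within 0.2 rad) and its underside within 4 mm of the collar (horizontal distance between handle and spindle_seat below 0.004 m and z of handle in the frame of spindle_seat between -0.004 and 0.004 m and angle between handle's own z axis and vertical below 0.06 rad and (angle between the x axis of handle and the x axis of spindle_seat, either way round below 0.2 rad or angle between the x axis of handle and the y axis of spindle_seat, either way round below 0.2 rad) and linear speed of handle below 0.01 m/s); the robot touches nothing.
It fails at once if the snapped handle is moved more than 30 mm (distance of snapped_handle from where it was at the start of the episode above 0.03 m).
It fails at once if the anvil is moved more than 30 mm (distance of anvil from where it was at the start of the episode above 0.03 m).
It fails at once if the watch is moved more than 30 mm (distance of watch from where it was at the start of the episode above 0.03 m).
It fails at once if the handle is dropped onto the spindle (faster than 0.6 m/s within 30 mm of its seat's axis and 50 mm above it) (horizontal distance between handle and spindle_seat below 0.03 m and z of handle in the frame of spindle_seat below 0.05 m and linear speed of handle above 0.6 m/s).
It also fails if it takes over 64 s, if anything falls off the work surface, if the arm or the gripper's body presses on something with over 40 N, if the wrist force passes 120 N, or if a joint passes its speed limit or range.

## Working session

There is one attempt and no reset: what is moved stays moved. The work goes in short steps, each a Python script; the robot and the scene stay as the last script left them, time stands still between calls to the robot, and variables do not carry over. Pictures are saved under pics/ and viewed, at most 10 in all, crops included, and the job is handed in when it is done.

```bash
ls; mkdir -p pics; python3 - <<'E'
from station import arm,hand,solver,optics
import cv2,pickle
for n in ("scene","top","wrist"):
    s=optics.snapshot(n); pickle.dump(s,open(f"{n}0.pkl","wb"))
    cv2.imwrite(f"pics/{n}0.png",cv2.resize(s["pixels"][:,:,::-1],(800,600),interpolation=cv2.INTER_CUBIC))
    print(n,s["vertical_fov"],s["cx"],s["cy"],s["R"],s["t"])
print(arm.get_time())
E
```

```text
pics
scene 49.31309872438183 263.28462699886495 192.29090142544044 [[ 0.87001888  0.4929592  -0.00764076]
 [ 0.39871979 -0.71264317 -0.57720208]
 [-0.28998221  0.49913018 -0.8165656 ]] [-0.49394508 -0.14721558  1.27691833]
top 57.478263674935775 265.26119165936194 192.48826967311584 [[-0.00499189 -0.99981188  0.01874237]
 [-0.98966691  0.00225368 -0.14336781]
 [ 0.14329861 -0.01926438 -0.98949199]] [-0.01684577  0.58929277  0.95271067]
wrist 71.84338525048936 261.48524575842606 191.04972110686697 [[ 0.31356931 -0.94956312 -0.00204123]
 [-0.91531204 -0.30282952  0.26551487]
 [-0.25274127 -0.08138895 -0.9641046 ]] [-0.57420936 -0.03483196  0.37802382]
0.15
```

View pics/scene0.png

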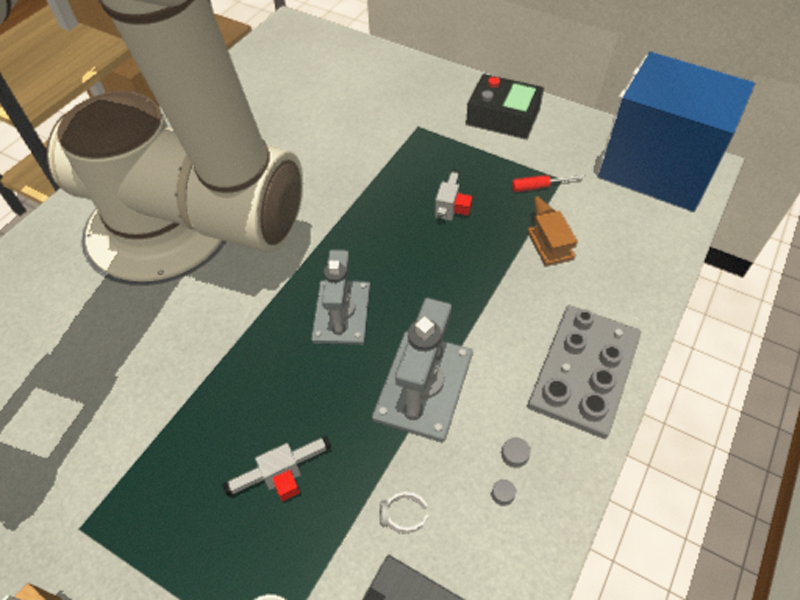

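View pics/top0.png

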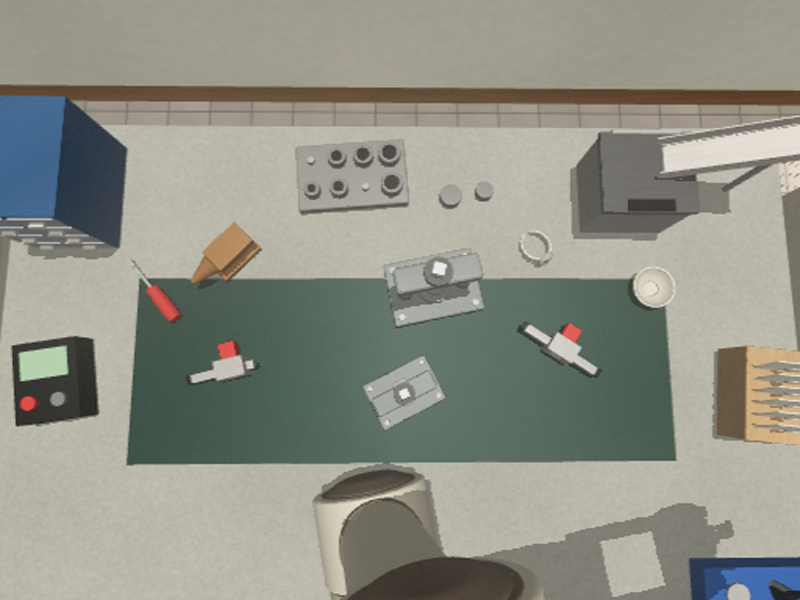

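Whole handle: right in the top view, hub (565,347), arms (522,325) to (600,374), boss (572,332). Snapped handle: left, at (228,368). Larger press: spindle (438,268). Small press: (404,393).

```bash
cat > h.py <<'E'
import numpy as np,cv2,pickle
from scipy.spatial.transform import Rotation as Ro
def foc(s): return s["pixels"].shape[0]/2/np.tan(np.radians(s["vertical_fov"])/2)
def ray(s,u,v):
    R=np.array(s["R"]);t=np.array(s["t"])
    return -R.T@t, R.T@np.array([(u-s["cx"])/foc(s),(v-s["cy"])/foc(s),1])
def plane(s,u,v,z):
    c,d=ray(s,u,v); return c+d*(z-c[2])/d[2]
def proj(s,X):
    p=np.atleast_2d(X)@np.array(s["R"]).T+s["t"]; return p[:,:2]/p[:,2:]*foc(s)+[s["cx"],s["cy"]]
def rv(zd,yd):
    z=np.array(zd,float);z/=np.linalg.norm(z);y=np.array(yd,float);y-=z*(y@z);y/=np.linalg.norm(y)
    return Ro.from_matrix(np.c_[np.cross(y,z),y,z]).as_rotvec()
def save(s,name,box=None):
    im=s["pixels"][:,:,::-1]
    if box: x0,y0,x1,y1=box; im=im[y0:y1,x0:x1]
    k=min(800/im.shape[1],600/im.shape[0]); cv2.imwrite(name,cv2.resize(im,None,fx=k,fy=k,interpolation=cv2.INTER_CUBIC))
E
python3 - <<'E'
from h import *
from station import arm,solver
s=pickle.load(open("top0.pkl","rb")); k=.64
for n,u,v,z in [("hub",563,344,.05),("boss",572,331,.039),("armR",600,372,.033),("armL",522,325,.033),("shaft",439,268,.187),("snaphub",229,366,.05),("watch",537,246,.03)]:
    print(n,plane(s,u*k,v*k,z).round(4))
w=pickle.load(open("wrist0.pkl","rb"));C=-np.array(w["R"]).T@w["t"]
T=Ro.from_rotvec(arm.get_ee_rot()).as_matrix();p=arm.get_tcp_pos()
print("cam in tool",T.T@(C-p),"axes",(np.array(w["R"])@T).round(3).tolist(), T.round(3).tolist())
E
```

```text
hub [ 0.5092 -0.285   0.05  ]
boss [ 0.5334 -0.3058  0.039 ]
armR [ 0.4592 -0.3552  0.033 ]
armL [ 0.5453 -0.216   0.033 ]
shaft [ 0.6201 -0.0549  0.187 ]
snaphub [0.4726 0.309  0.05  ]
watch [ 0.6944 -0.2499  0.03  ]
cam in tool [ 6.62988647e-02  8.32541240e-05 -1.27681782e-01] axes [[-0.001, 1.0, 0.001], [-0.964, -0.001, -0.266], [-0.266, -0.001, 0.964]] [[0.949, 0.314, -0.0], [0.314, -0.949, 0.001], [0.0, -0.001, -1.0]]
```

```bash
python3 - <<'E'
from h import *
from station import arm,hand,optics
def look(n,p,yd):
    arm.movep(p,rv([0,0,-1],yd)); arm.pause(.2); s=optics.snapshot("wrist"); pickle.dump(s,open(n+".pkl","wb")); return s
a=look("h1",[.52,-.29,.21],[.3,-.95,0])
b=look("s1",[.62,-.055,.30],[0,-1,0])
c=look("s2",[.62,-.055,.30],[-.6,-.8,0])
k=np.hstack([s["pixels"][:,:,::-1] for s in (a,b)]);k=np.vstack([k,np.hstack([c["pixels"][:,:,::-1],0*c["pixels"]])])
cv2.imwrite("pics/w1.png",cv2.resize(k,(800,600),interpolation=cv2.INTER_AREA))
print(arm.get_time())
E
```

```text
4.2083
```

View pics/w1.png

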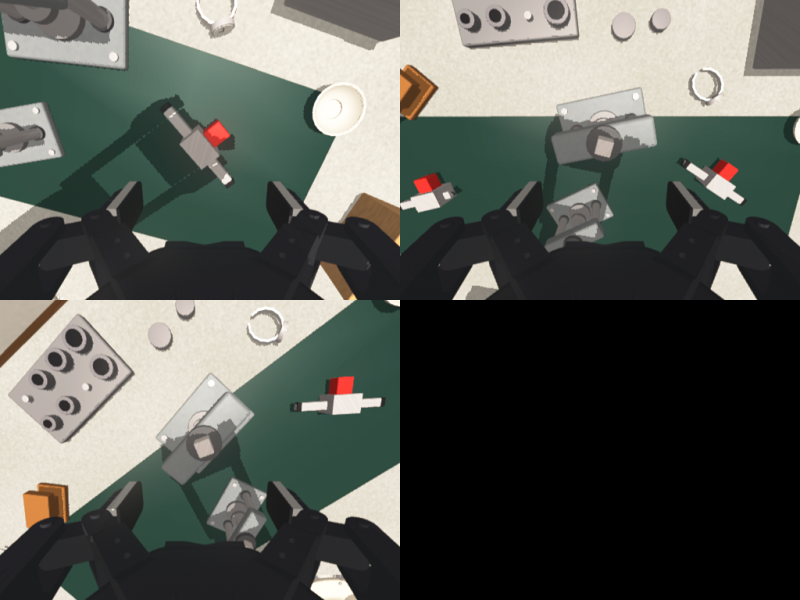

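View shows the handle at about (203,147) top-left tile and the spindle at (604,146) / (204,446). I'll enlarge these for corner picking.

```bash
python3 - <<'E'
from h import *
I={n:pickle.load(open(n+".pkl","rb"))["pixels"][:,:,::-1] for n in("h1","s1","s2")}
r=lambda im,x0,y0,x1,y1,k:cv2.resize(im[y0:y1,x0:x1],None,fx=k,fy=k,interpolation=cv2.INTER_CUBIC)
a=r(I["h1"],200,120,310,245,4.8)   #528x600
b=r(I["s1"],238,158,283,208,6); c=r(I["s2"],238,158,283,208,6) #270x300
cv2.imwrite("pics/w2.png",np.hstack([a,np.vstack([b,c])]))
E
```

```text
(no output)
```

View pics/w2.png

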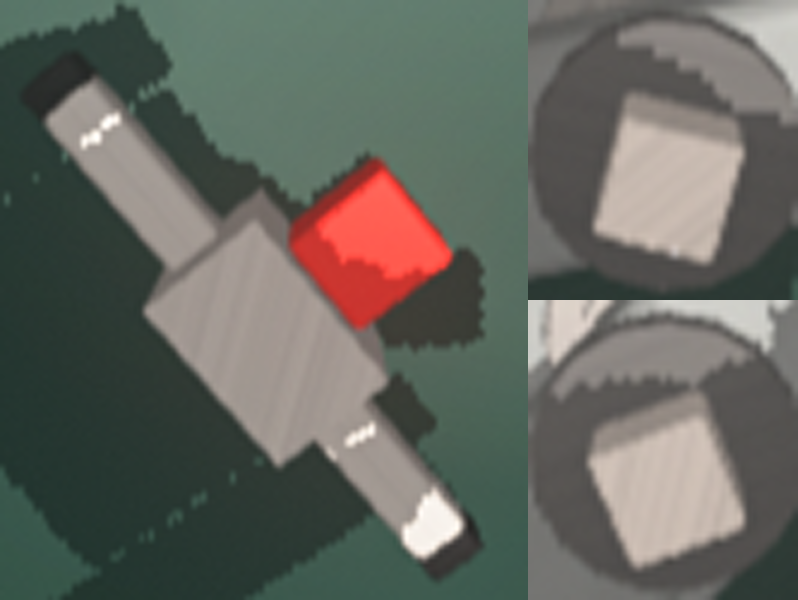

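Hub top corners (262,220),(388,383),(280,466),(145,310). Boss top (380,167),(452,258),(360,328),(290,243). Shaft tops: (622,118),(745,148),(712,264),(595,230) and (588,462),(700,415),(745,525),(638,570).

```bash
python3 - <<'E'
from h import *
L=lambda n:pickle.load(open(n+".pkl","rb"))
def ev(n,s,c,x0,y0,ox,oy,k,z):
    P=np.array([plane(s,ox+(x-x0+.5)/k-.5,oy+(y-y0+.5)/k-.5,z) for x,y in c])
    e=np.roll(P,-1,0)-P; print(n,P.mean(0).round(4),"sides",np.linalg.norm(e,axis=1).round(4),"ang",np.degrees(np.arctan2(e[:,1],e[:,0])).round(1))
ev("hub",L("h1"),[(262,220),(388,383),(280,466),(145,310)],0,0,200,120,4.8,.05)
ev("boss",L("h1"),[(380,167),(452,258),(360,328),(290,243)],0,0,200,120,4.8,.039)
ev("sh1",L("s1"),[(622,118),(745,148),(712,264),(595,230)],528,0,238,158,6,.187)
ev("sh2",L("s2"),[(588,462),(700,415),(745,525),(638,570)],528,300,238,158,6,.187)
E
```

```text
hub [ 0.5043 -0.2885  0.05  ] sides [0.0489 0.0331 0.0498 0.0347] ang [-125.4  146.7   56.4  -34.9]
boss [ 0.5315 -0.3051  0.039 ] sides [0.028  0.0278 0.027  0.0278] ang [-123.6  145.9   56.4  -32. ]
sh1 [ 0.6214 -0.0557  0.187 ] sides [0.0197 0.0196 0.0193 0.0186] ang [-104.1  165.1   73.   -13.8]
sh2 [ 0.6211 -0.0559  0.187 ] sides [0.019  0.0191 0.0185 0.0193] ang [-103.6  165.2   76.9  -13.3]
```

```bash
cat >> h.py <<'E'
def Tm(R,p): M=np.eye(4);M[:3,:3]=R;M[:3,3]=p;return M
a=np.radians(-33.8); d=np.array([np.cos(a),np.sin(a),0]); Z=np.array([0,0,1.])
def handle(p,dd,phi): # phi: 0 lying, 90 upright; dd = level "away" direction
    f=np.radians(phi); hz=np.cos(f)*dd+np.sin(f)*Z; hy=-(np.cos(f)*Z-np.sin(f)*dd); return Tm(np.c_[np.cross(hy,hz),hy,hz],p)
H0=handle(np.array([.5315,-.3051,.025])-.049*d,d,0)
def grasp(th,g,up):
    t=np.radians(th); tz=-np.cos(t)*Z-np.sin(t)*d; ty=H0[:3,0]
    G=H0[:3,3]+g*d+up*Z; return Tm(Ro.from_rotvec(rv(tz,ty)).as_matrix(),G+.005*tz)
def pr(M): return M[:3,3],Ro.from_matrix(M[:3,:3]).as_rotvec()
E
python3 - <<'E'
from h import *
from station import arm,solver
for th,g in((20,.054),(30,.057)):
  for flip in(1,-1):
    F=np.diag([flip,flip,1,1.]); T0=grasp(th,g,.027-.025)@F; rel=np.linalg.inv(H0)@T0
    for r in (.55,.62):
      ps=d*r+0
      out=[]
      for phi in(0,30,60,90):
        p=(H0[:3,3] if phi==0 else np.r_[(ps)[:2],.06 if phi<90 else 0.0])
        q=solver.inverse_kinematics(*pr(handle(p,d,phi)@rel)); out.append(None if q is None else np.round(q,2).tolist())
      print(th,flip,r,out)
E
```

```text
20 1 0.55 [[-0.64, 0.61, 1.32, -0.02, 1.56, 1.53], [-0.73, 0.2, 1.73, 0.03, 1.04, 1.42], [-0.79, -0.07, 2.13, 0.33, 0.41, 1.11], [-0.89, 0.17, 2.49, 2.73, 0.76, -1.37]]
20 1 0.62 [[-0.64, 0.61, 1.32, -0.02, 1.56, 1.53], [-0.72, 0.33, 1.56, 0.02, 1.08, 1.44], [-0.76, 0.07, 1.98, 0.28, 0.41, 1.18], [-0.82, 0.27, 2.33, 2.8, 0.7, -1.38]]
20 -1 0.55 [[-0.64, 0.61, 1.32, -0.02, 1.56, -1.62], [-0.73, 0.2, 1.73, 0.03, 1.04, -1.72], [-0.79, -0.07, 2.13, 0.33, 0.41, -2.03], [-0.89, 0.17, 2.49, 2.73, 0.76, 1.77]]
20 -1 0.62 [[-0.64, 0.61, 1.32, -0.02, 1.56, -1.62], [-0.72, 0.33, 1.56, 0.02, 1.08, -1.71], [-0.76, 0.07, 1.98, 0.28, 0.41, -1.96], [-0.82, 0.27, 2.33, 2.8, 0.7, 1.76]]
30 1 0.55 [[-0.63, 0.73, 1.17, -0.02, 1.77, 1.53], [-0.72, 0.3, 1.59, 0.0, 1.25, 1.44], [-0.77, -0.02, 2.01, 0.15, 0.65, 1.29], [-0.86, 0.02, 2.43, 2.52, 0.41, -1.12]]
30 1 0.62 [[-0.63, 0.73, 1.17, -0.02, 1.77, 1.53], [-0.71, 0.43, 1.4, 0.0, 1.3, 1.46], [-0.75, 0.12, 1.85, 0.13, 0.65, 1.33], [-0.81, 0.15, 2.27, 2.6, 0.37, -1.17]]
30 -1 0.55 [[-0.63, 0.73, 1.17, -0.02, 1.77, -1.61], [-0.72, 0.3, 1.59, -0.0, 1.25, -1.7], [-0.77, -0.02, 2.01, 0.15, 0.65, -1.85], [-0.86, 0.02, 2.43, 2.52, 0.41, 2.02]]
30 -1 0.62 [[-0.63, 0.73, 1.17, -0.02, 1.77, -1.61], [-0.71, 0.43, 1.4, -0.0, 1.3, -1.69], [-0.75, 0.12, 1.85, 0.13, 0.65, -1.81], [-0.81, 0.15, 2.27, 2.6, 0.37, 1.97]]
```

```bash
cat >> h.py <<'E'
T0=grasp(45,.058,.002)@np.diag([-1,-1,1,1.]); rel=np.linalg.inv(H0)@T0
ps=d*.6
E
python3 - <<'E'
from h import *
from station import arm,hand,solver
for phi,z in((30,.06),(60,.06),(80,.05),(88,.0)):
    q=solver.inverse_kinematics(*pr(handle(np.r_[ps[:2],z],d,phi)@rel)); print(phi,None if q is None else np.round(q,2))
p,o=pr(T0); tz=T0[:3,2]
hand.command_gripper(1.0,80)
arm.movep(p-.09*tz,o)
print("pre",arm.get_q().round(2))
hit=arm.servo_line(p,rate=.1,contact_N=8)
print(hit,arm.get_tcp_pos()-p)
if not hit:
    hand.command_gripper(0.0,80); print("w",arm.get_width()*85,arm.get_gripper_force(),arm.get_contact_force())
    arm.servo_line(p+[0,0,.01],rate=.05); print(arm.get_width()*85,arm.get_contact_force())
print(arm.get_time())
from station import optics
s=optics.snapshot("top"); save(s,"pics/g1.png",(300,150,460,270))
E
```

```text
30 [-0.7   0.56  1.24 -0.03  1.6  -1.67]
60 [-0.73  0.19  1.7   0.04  0.99 -1.73]
80 [-0.77  0.02  2.    0.2   0.52 -1.89]
88 [-0.79  0.06  2.16  0.64  0.23 -2.34]
pre [-0.63  1.01  0.64 -0.04  2.28 -1.62]
False [ 0.00034882 -0.00025001  0.00040478]
w 26.917743359124202 78.90371203422546 [ 1.42227093 -1.87371349  3.55658441]
26.421651147228385 [-0.08960721 -0.15910703 -2.63548802]
9.5583
```

View pics/g1.png

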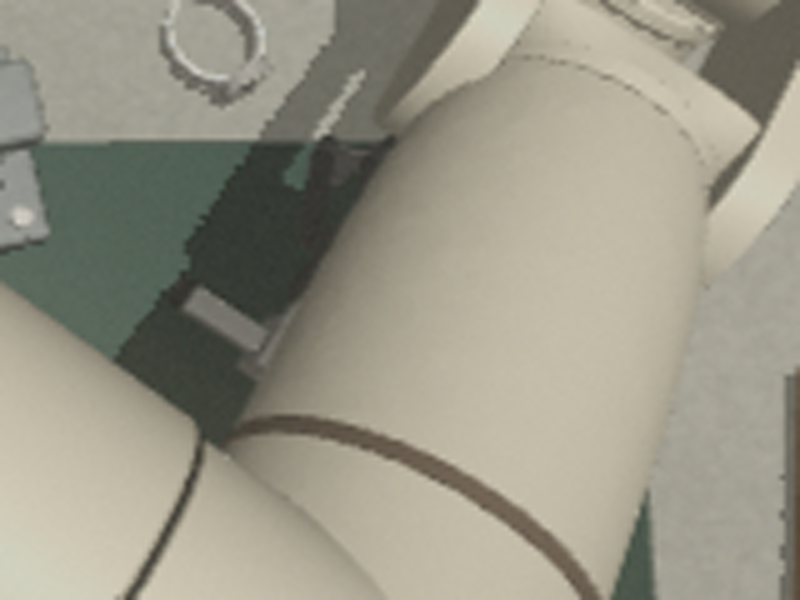

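Handle gripped by the boss, arms visible at (225,318). Now lift and turn.

```bash
python3 - <<'E'
from h import *
from station import arm,hand,solver,optics
arm.servo_line(T0[:3,3]+[0,0,.05],rate=.12)
for phi,z in((30,.06),(55,.06),(80,.04)):
    p,o=pr(handle(np.r_[ps[:2],z],d,phi)@rel); arm.servo_line(p,rate=.06,rotation=o)
print(arm.get_width()*85,arm.get_time(),arm.get_contact_force())
p,o=pr(handle(np.r_[ps[:2],.003],d,80)@rel)
hit=arm.servo_line(p,rate=.04,contact_N=4); print(hit,arm.get_tcp_pos()-p,arm.get_contact_force())
s=optics.snapshot("scene"); pickle.dump(s,open("up.pkl","rb".replace("r","w"))); c=proj(s,np.r_[ps[:2],.03])[0].astype(int); print(c,arm.get_time())
x,y=np.clip(c,[64,48],[448,336]); save(s,"pics/up.png",(x-64,y-48,x+64,y+48))
E
```

```text
26.620055624947682 12.3917 [ 0.3972859   0.36914843 -3.51649398]
True [-8.23065546e-05  1.10439669e-04  1.16943989e-03] [-3.78393755  2.9612623   9.90500039]
[163 313] 13.2833
```

View pics/up.png

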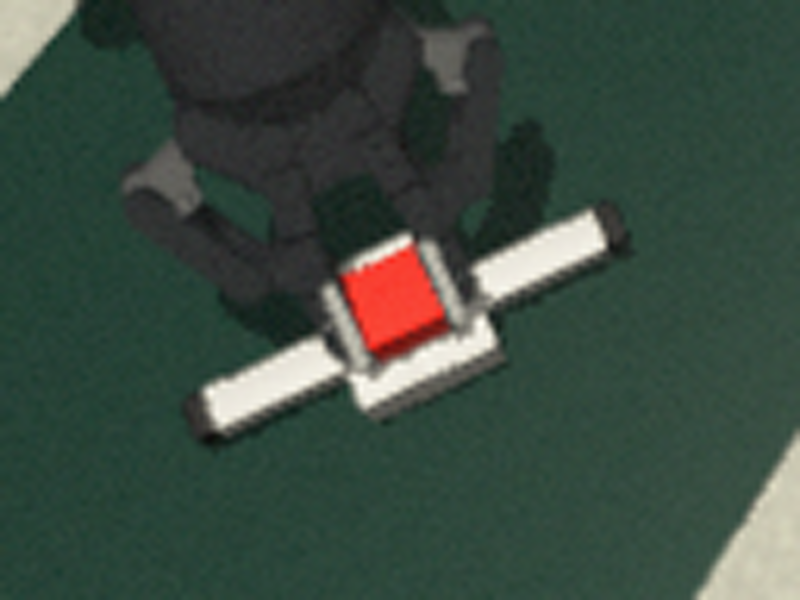

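Boss is up between the fingers at (395,300), hub edge resting on the bench. Release and look.

```bash
python3 - <<'E'
from h import *
from station import arm,hand,solver,optics
hand.command_gripper(0.75); 
arm.pause(.3)
T=Ro.from_rotvec(arm.get_ee_rot()).as_matrix(); p=arm.get_tcp_pos()
hand.command_gripper(1.0)
arm.servo_line(p-.09*T[:,2],rate=.1)
arm.movep(np.r_[ps[:2],.177],rv([0,0,-1],[d[1],-d[0],0] if False else [.3,-.95,0])); arm.pause(.2)
s=optics.snapshot("wrist"); pickle.dump(s,open("h2.pkl","wb")); c=proj(s,np.r_[ps[:2],.064])[0].astype(int); print(c,arm.get_time())
x,y=np.clip(c,[64,48],[448,336]); print(x-64,y-48); save(s,"pics/h2.png",(x-64,y-48,x+64,y+48))
E
```

```text
[261 190] 17.875
197 142
```

View pics/h2.png

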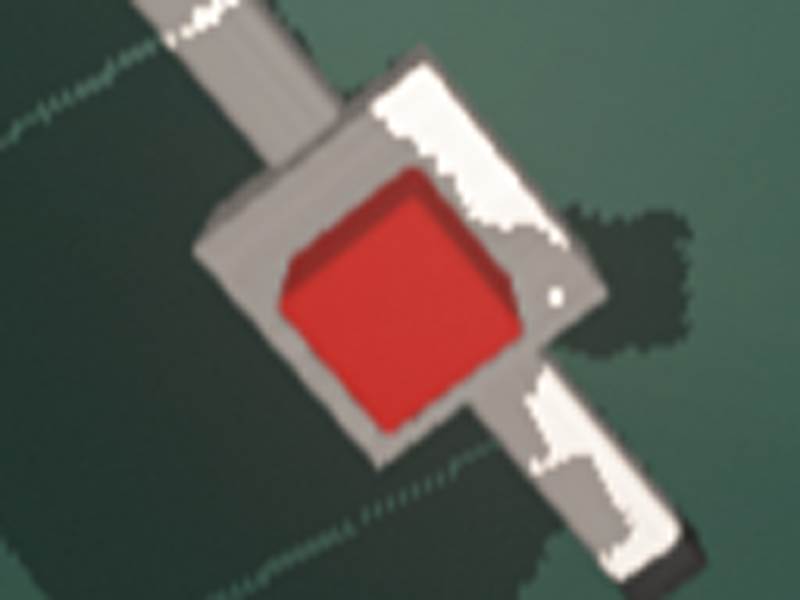

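Handle stands upright: boss top corners (415,197),(522,328),(390,434),(281,302); hub top corners (430,62),(607,293),(380,468),(193,250).

```bash
python3 - <<'E'
from h import *
from station import arm,hand,solver,optics
s=pickle.load(open("h2.pkl","rb"))
def ev(n,c,z):
    P=np.array([plane(s,197+(x+.5)/6.25-.5,142+(y+.5)/6.25-.5,z) for x,y in c]); e=np.roll(P,-1,0)-P
    an=(np.degrees(np.arctan2(e[:,1],e[:,0]))-20)%90+20; print(n,P.mean(0).round(4),np.linalg.norm(e,axis=1).round(4),an.round(1)); return P.mean(0),an.mean()
b,a1=ev("boss",[(415,197),(522,328),(390,434),(281,302)],.064)
h,a2=ev("hub",[(430,62),(607,293),(380,468),(193,250)],.034)
c=(b+h)[:2]/2; ang=(a1+a2)/2   # side direction, mod 90
ok=np.linalg.norm(b[:2]-h[:2])<.004; print(c,ang,ok)
for k in (0,90,180,270):   # grasp tool y angle, and at press
    f=np.radians(ang+k); q=solver.inverse_kinematics(np.r_[c,.06],rv([0,0,-1],[np.cos(f),np.sin(f),0]))
    f2=np.radians(ang+k+(-14.2-ang+45)%90-45); q2=solver.inverse_kinematics([.6212,-.0558,.22],rv([0,0,-1],[np.cos(f2),np.sin(f2),0]))
    print(k,round(np.degrees(f2),1),*(None if x is None else np.round(x,2) for x in(q,q2)))
E
```

```text
boss [ 0.4972 -0.3334  0.064 ] [0.0259 0.0262 0.0267 0.0258] [56.3 57.8 55.3 56.1]
hub [ 0.4967 -0.3336  0.034 ] [0.0492 0.0498 0.05   0.0506] [55.2 56.8 56.2 55.9]
[ 0.4969294  -0.33347646] 56.20809729036067 True
0 75.8 [-0.72  0.32  1.61 -0.    1.2  -1.7 ] [-0.21  0.26  1.36  0.    1.52 -1.54]
90 165.8 None None
180 255.8 [-0.72  0.32  1.61  0.    1.2   1.44] [-0.21  0.26  1.36 -0.    1.52  1.61]
270 345.8 [-0.72  0.32  1.61 -0.    1.2  -0.13] [-0.21  0.26  1.36 -0.    1.52  0.03]
```

```bash
python3 - <<'E'
from h import *
from station import arm,hand,solver,optics
c=np.array([.4970,-.3335]); A=56.1
R=lambda g:rv([0,0,-1],[np.cos(np.radians(g)),np.sin(np.radians(g)),0])
hand.command_gripper(1.0,25)
arm.movep(np.r_[c,.12],R(A))
print(arm.servo_line(np.r_[c,.052],rate=.1,contact_N=8))
hand.command_gripper(0.0,25); print("w",arm.get_width()*85,arm.get_contact_force())
hand.command_gripper(1.0)
arm.movep(np.r_[c,.052],R(A-90))
hand.command_gripper(0.0,80); print("w",arm.get_width()*85,arm.get_contact_force(),arm.get_time())
arm.servo_line(np.r_[c,.27],rate=.15); print(arm.get_width()*85,arm.get_contact_force())
arm.movep([.6212,-.0558,.27],R(-14.2)); arm.pause(.2)
print(arm.get_tcp_pos(),arm.get_contact_force(),arm.get_time())
s=optics.snapshot("wrist"); pickle.dump(s,open("f1.pkl","wb")); save(s,"pics/f1.png",(150,60,406,252))
E
```

```text
False
w 27.706949114701942 [0.66181002 0.84523299 3.91464579]
w 26.497941225761142 [ 1.58560208 -0.09786718  3.49993751] 24.125
26.43629082852047 [-1.17670114 -0.06978977 -3.29668975]
[ 0.62106624 -0.05700001  0.27003745] [ 0.00469398 -0.382366   -2.87317335] 27.0917
```

View pics/f1.png

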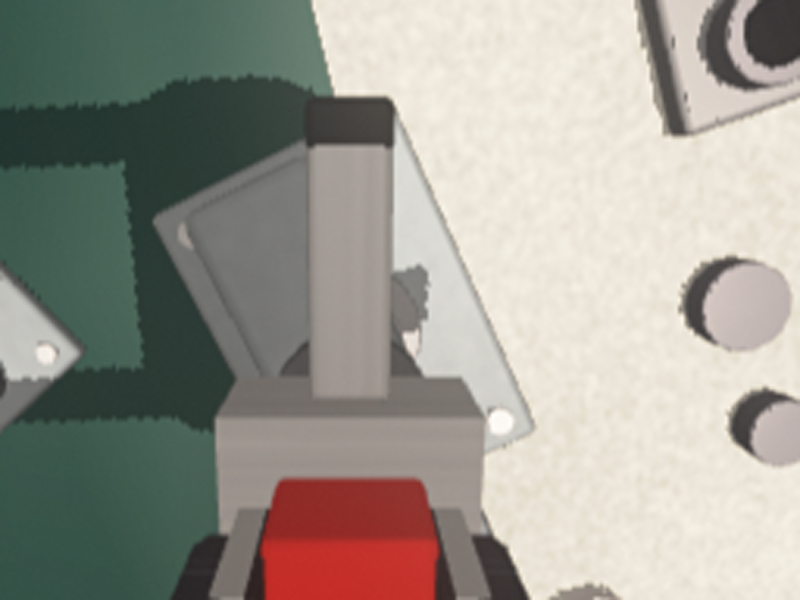

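Handle is held level and square over the collar. Lower with contact guard.

```bash
python3 - <<'E'
from h import *
from station import arm,hand,solver,optics
p=np.array([.6212,-.0558,.245])
arm.servo_line(p,rate=.05); arm.pause(.3); print(arm.get_tcp_pos(),arm.get_contact_force())
for z in (.2155,):
    hit=arm.servo_line([p[0],p[1],z],rate=.03,contact_N=8)
    print(hit,arm.get_tcp_pos(),"underside above collar",arm.get_tcp_pos()[2]-.052-.165,arm.get_contact_force(),arm.get_ft_torque(),arm.get_time())
E
```

```text
[ 0.621242   -0.05580107  0.24519698] [ 0.31586667 -1.04781524 -3.4163731 ]
True [ 0.62112342 -0.05579888  0.21723672] underside above collar 0.00023672014280992637 [-1.96883868  0.28937334  6.46022599] [ 0.08731257  0.24370832 -0.04479682] 28.9583
```

```bash
python3 - <<'E'
from h import *
from station import arm,hand,solver,optics
hand.command_gripper(1.0); arm.pause(.2)
arm.servo_line([.6212,-.0558,.345],rate=.1); arm.pause(.3)
s=optics.snapshot("wrist"); save(s,"pics/e1.png",(150,90,362,250))
k=proj(s,[[.6212,-.0558,.229]])[0]; print((k-[150,90])*800/212,arm.get_contact_force(),arm.get_time())
E
```

```text
[425.40831083 380.29752389] [-0.75581248 -0.43875572 -0.72890662] 31.5583
```

View pics/e1.png

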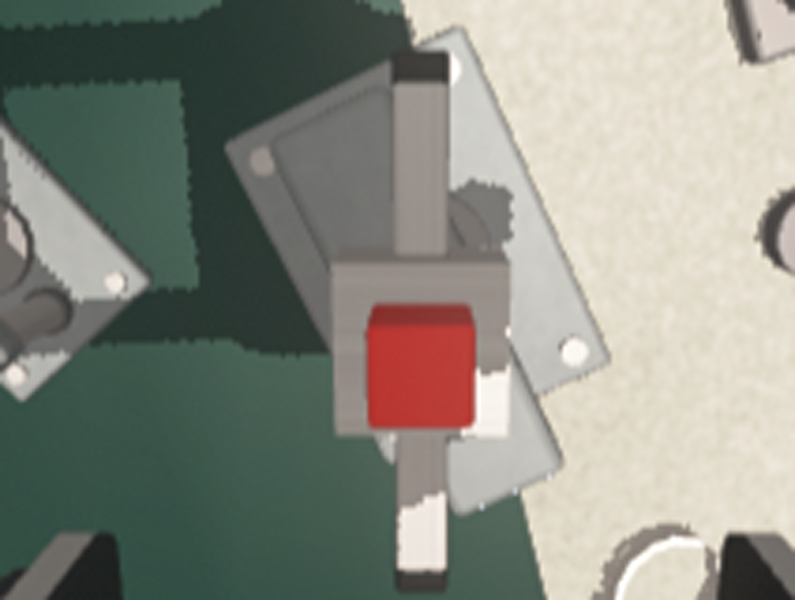

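The handle sits level on the spindle, with the boss top at about (422,375) against a predicted (425,380). The gripper is clear of it.

```bash
python3 -c "
from station import arm
print(arm.close_job())"
```

```text
the job is handed in; nothing more can be done
None
```

I stood the whole handle upright on the bench, let go of it, then fitted it onto the larger press's spindle and handed the job in at about 32 s. At touchdown the underside read about 0.2 mm above the collar, and the last picture shows the handle seated with the gripper clear; the judge's verdict wasn't returned.

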